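# Line up the sample bottles by height beside the centrifuge

## Task

Line the four capped sample bottles up by height on the white tray, one centred on each light-blue pad: the tallest on the pad next to the orange end block, then the next tallest, and so on down to the shortest beside the blue end block. Keep the bottles upright, set them down gently rather than dropping them, and leave all four standing free.

Things in the scene. Friction and masses are not known exactly. Their poses are not given: they have to be found in the camera images.
- bottle_red: Loose white plastic sample bottle with a red screw cap, the tallest of the four: 130 mm high in all, round body 50 mm in diameter and straight from the base up to 108 mm, then a short shoulder to a fixed cap 37 mm in diameter and 15 mm high on top. Stands on the dark bench at the start. Origin: centre of its underside; z runs up through the cap.
- bottle_yellow: Loose white plastic sample bottle with a yellow screw cap, the second tallest of the four: 110 mm high in all, round body 44 mm in diameter and straight from the base up to 88 mm, then a short shoulder to a fixed cap 33 mm in diameter and 15 mm high on top. Stands on the dark bench at the start. Origin: centre of its underside; z runs up through the cap.
- bottle_green: Loose white plastic sample bottle with a green screw cap, the third tallest of the four: 90 mm high in all, round body 38 mm in diameter and straight from the base up to 68 mm, then a short shoulder to a fixed cap 28 mm in diameter and 15 mm high on top. Stands on the dark bench at the start. Origin: centre of its underside; z runs up through the cap.
- bottle_grey: Loose white plastic sample bottle with a grey screw cap, the shortest of the four: 70 mm high in all, round body 32 mm in diameter and straight from the base up to 48 mm, then a short shoulder to a fixed cap 24 mm in diameter and 15 mm high on top. Stands on the dark bench at the start. Origin: centre of its underside; z runs up through the cap.
- pad_a: One of four alike round light-blue pads, 56 mm across, 2 mm thick, fixed in a straight row a, b, c, d, 80 mm between centres, on a fixed white tray strip (430 x 100 mm, 8 mm high). Origin: centre of its underside, on the tray top 8 mm above the bench; its top, where a bottle stands, is 10 mm above the bench. Its y axis runs along the row.
- pad_b: One of four alike round light-blue pads, 56 mm across, 2 mm thick, fixed in a straight row a, b, c, d, 80 mm between centres, on a fixed white tray strip (430 x 100 mm, 8 mm high). Origin: centre of its underside, on the tray top 8 mm above the bench; its top, where a bottle stands, is 10 mm above the bench. Its y axis runs along the row.
- pad_c: One of four alike round light-blue pads, 56 mm across, 2 mm thick, fixed in a straight row a, b, c, d, 80 mm between centres, on a fixed white tray strip (430 x 100 mm, 8 mm high). Origin: centre of its underside, on the tray top 8 mm above the bench; its top, where a bottle stands, is 10 mm above the bench. Its y axis runs along the row.
- pad_d: One of four alike round light-blue pads, 56 mm across, 2 mm thick, fixed in a straight row a, b, c, d, 80 mm between centres, on a fixed white tray strip (430 x 100 mm, 8 mm high). Origin: centre of its underside, on the tray top 8 mm above the bench; its top, where a bottle stands, is 10 mm above the bench. Its y axis runs along the row.
- end_orange: Fixed orange end block on the white tray, 24 mm along the row, 50 mm across it, 18 mm high; its centre is 70 mm beyond the last pad's centre, in line with the row. It marks the tall end of the row. It may stand at either end of the row. Origin: centre of its underside, on the tray's top.
- end_blue: Fixed blue end block on the white tray, 24 mm along the row, 50 mm across it, 18 mm high; its centre is 70 mm beyond the last pad's centre, in line with the row. It marks the short end of the row. It may stand at either end of the row. Origin: centre of its underside, on the tray's top.
Things that resemble listed ones, but are neither listed nor needed, are in the scene too. Leave any brown, pink or purple look-alike of the bottle_red alone.

How it is judged:
By the outcome, as a careful person would: the job done as asked, in the order asked, and still so for the second after the job is handed in, with the robot touching nothing.
It also fails if it takes over 120 s, if anything falls off the work surface, if the arm or the gripper's body presses on something with over 40 N, if the wrist force passes 120 N, or if a joint passes its speed limit or range.

## Robot

A 6-joint arm with a two-finger parallel gripper is mounted at the origin on the work surface. World frame = base frame: x ahead of the robot, y to its left, z up, the work surface at z = 0. Lengths are in m, angles in degrees, forces in N, time in s.
With the tool pointing down it reaches from about 0.325 to 0.85 m from the base axis. Payload 15.5 kg.
Tool frame: the origin (TCP) lies midway between the tips of the shut fingers; the grasp point (between the pads) lies 19 mm behind it; y points along the fingers, x is the direction in which the jaws open and shut, and the axes are right-handed (so a half turn about y gives the same grasp; the last joint's range is limited). The gripper opens to 91 mm and grips with 3 to 60 N. Pads are 32 mm wide; open, the fingers measure 118 mm over their backs; the gripper's body (76 mm by 178 mm) begins 60 mm behind the grasp point.
Start: joints at [-75.946, 28.281, 77.091, -0, 74.628, -5.472], TCP at [0.209, -0.589, 0.214] pointing down, gripper open.
Joint ranges: [-166.48, 166.48], [-47.26, 123.95], [12.59, 153.08], [-70.14, 250.14], [6.76, 159.57], [-176.63, 176.63]. Speed limits (degrees/s): [108.29, 108.29, 147.25, 172.46, 172.46, 172.46].

## Interface

Orientations are given as a 3x3 rotation matrix whose columns are the frame's x, y, z axes.
In Python, from bench import ctrl gives the robot as it stands. The module is installed in compiled form; this text tells all that it offers. Calls block until the motion is done:
- ctrl.goto(position, orientation): joint-space move of the TCP to a pose.
- ctrl.move_l(position, vel=0.15, ori=None, contact_N=None): straight line of the TCP; ori=None keeps the orientation; vel is the mean speed in m/s. With contact_N (N) it stops when the force on the tool has changed by that much, and returns True; else False.
- ctrl.movej(angles): joint-space move.
- ctrl.command_gripper(opening): opening from 0.0 (shut) to 1.0 (fully open); the grip force is fixed at half the most; returns when the fingers have stopped.
- ctrl.sleep(seconds).
- ctrl.ik(position, orientation): joint angles nearest the present ones, or None.
- ctrl.read_camera(name): name is "scene" or "top"; returns the picture (480x640x3 uint8, blue, green, red); there is no depth.
- ctrl.camera_params(name): a dict with "fx", "fy", "cx", "cy" (pixels), "pose" (4x4, takes a point from camera to world coordinates). Camera axes: x right, y up, looking along -z (the intrinsics and any distortion apply to the point x, -y, -z); pixel columns grow to the right and rows downward; lengths in m; the calibration is good to about 2 mm. A picture is of the moment at which its call begins. camera_params takes no time and is no camera call.
A pose or a line that the arm cannot do raises ctrl.MotionError and nothing moves.
- ctrl.sign_off(): hands the job in, once; it reports no verdict.
Readings, each from a call of its own:
- ctrl.current_t(): time.
- ctrl.current_q(): joint angles.
- ctrl.current_dq(): joint speeds.
- ctrl.current_effort(): joint torques, N m.
- ctrl.current_tool_pos(): TCP position.
- ctrl.current_eef_rot(): TCP orientation.
- ctrl.current_contact_force(): force on the tool from outside, world axes, zero at the start.
- ctrl.current_wrist_torque(): the same for the moment, N m.
- ctrl.current_grip_width(): opening from 0.0 (shut) to 1.0 (fully open).
Only numpy, scipy, OpenCV 4.12 (cv2) and the standard library are available. Lean on these libraries where they do the work, as an engineer would, in place of code of your own. Each camera call takes 0.05 s, during which the arm holds its last target. There are 200 camera calls.

## Working session

There is one attempt and no reset: what is moved stays moved. The work goes in short steps, each a Python script; the robot and the scene stay as the last script left them, time stands still between calls to the robot, and variables do not carry over. Pictures are saved under pics/ and viewed, about 12 in all and at most 16, crops included, and the job is handed in when it is done.

```bash
mkdir -p pics
python3 - <<'E'
from bench import ctrl
import cv2, numpy as np
np.set_printoptions(precision=4,suppress=True)
for n in("scene","top"):
    im=ctrl.read_camera(n); cv2.imwrite(f"pics/{n}0.png",im); print(n,ctrl.camera_params(n))
print(ctrl.current_eef_rot(),ctrl.current_t())
E
```

```text
scene {'fx': 531.5193707104032, 'fy': 531.5193707104032, 'cx': 318.14671047520795, 'cy': 241.05098707112518, 'pose': array([[ 0.2174, -0.7839,  0.5816,  1.0619],
       [ 0.9761,  0.1754, -0.1284, -0.0915],
       [-0.0013,  0.5956,  0.8033,  0.8394],
       [ 0.    ,  0.    ,  0.    ,  1.    ]])}
top {'fx': 441.7484301006672, 'fy': 441.7484301006672, 'cx': 322.461478140558, 'cy': 236.2990749243886, 'pose': array([[-0.0162,  0.991 , -0.1329,  0.3516],
       [-0.9996, -0.0131,  0.0242,  0.0376],
       [ 0.0222,  0.1332,  0.9908,  0.9832],
       [ 0.    ,  0.    ,  0.    ,  1.    ]])}
[[ 0.3343 -0.0003  0.9425]
 [-0.9425  0.001   0.3343]
 [-0.0011 -1.      0.0001]] 0.1
```

View pics/scene0.png

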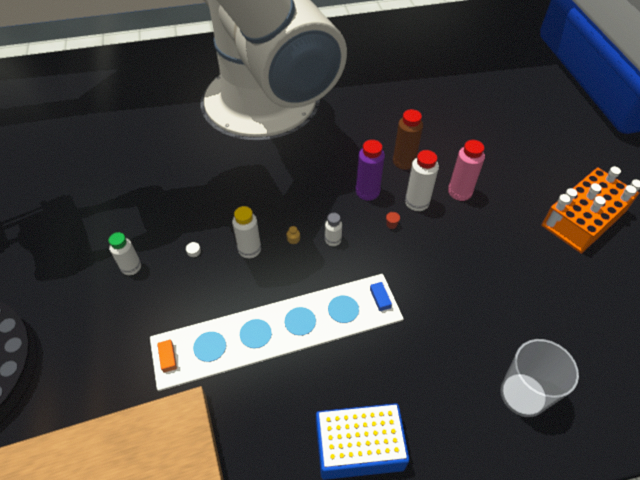

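View pics/top0.png

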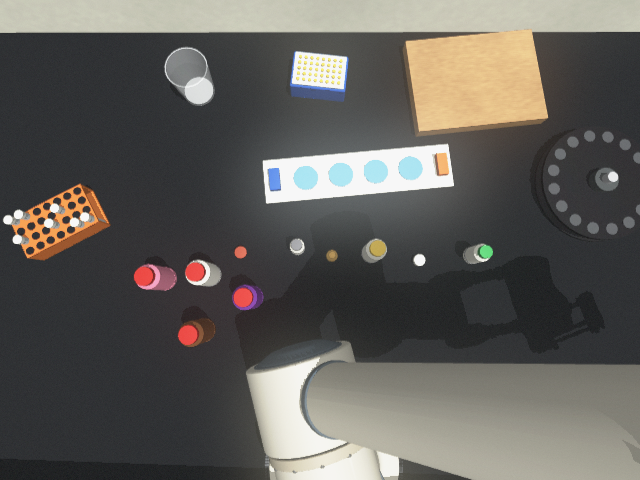

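The scene view shows four red-capped bottles: brown (408,140), purple (370,170), pink (466,170) and white (421,180). The white one is bottle_red; it is at (195,272) in the top view. Yellow is at scene (246,232), green (124,254) and grey (334,230). There are also small decoy caps. In the top view the orange block is on the right at (442,164) and the blue one on the left at (274,179).

```bash
cat > h.py <<'E'
from bench import ctrl
import cv2, numpy as np
np.set_printoptions(precision=4,suppress=True)
R={'red':((0,8),(172,180)),'yellow':((20,30),),'green':((50,75),),'orange':((6,16),),'blue':((108,125),),'pad':((90,107),)}
def ray(n,uv,z):
    p=ctrl.camera_params(n);T=p['pose']
    d=T[:3,:3]@np.array([(uv[0]-p['cx'])/p['fx'],-(uv[1]-p['cy'])/p['fy'],-1]);o=T[:3,3]
    return (o+d*(z-o[2])/d[2])
def blobs(im,name,box,smin=110,amin=30):
    hsv=cv2.cvtColor(im,cv2.COLOR_BGR2HSV);m=np.zeros(im.shape[:2],np.uint8)
    if name=='grey':
        m=cv2.inRange(hsv,(0,0,90),(180,60,175))
    else:
        for a,b in R[name]: m|=cv2.inRange(hsv,(a,smin,70),(b,255,255))
    x0,y0,x1,y1=box;k=np.zeros_like(m);k[y0:y1,x0:x1]=m[y0:y1,x0:x1]
    n,_,s,c=cv2.connectedComponentsWithStats(k)
    return [(c[i],s[i,4]) for i in np.argsort(-s[:,4]) if i and s[i,4]>=amin]
E
python3 - <<'E'
from h import *
S=cv2.imread('pics/scene0.png');T=cv2.imread('pics/top0.png')
bx={'red':((410,145,442,170),(180,255,210,290)),'yellow':((230,200,262,225),(362,235,392,262)),'green':((105,230,138,250),(474,240,498,262)),'grey':((324,210,345,228),(286,234,306,250))}
H=dict(red=.130,yellow=.110,green=.090,grey=.070)
for k in bx:
    for n,im,b in(('scene',S,bx[k][0]),('top',T,bx[k][1])):
        r=blobs(im,k,b); print(k,n,[(c,a,ray(n,c,H[k]-.006)) for c,a in r[:2]])
for k,z in(('orange',.020),('blue',.020),('pad',.010)):
    for n,im,b in(('scene',S,(140,270,410,390)),('top',T,(260,140,460,205))):
        for c,a in blobs(im,k,b): print(k,n,c,a,ray(n,c,z))
a=cv2.resize(S[90:260,280:500],None,fx=3,fy=3);cv2.imwrite('pics/c1.png',a[:600])
E
```

```text
red scene [(array([426.6176, 158.2163]), np.int32(319), array([0.3982, 0.2658, 0.124 ]))]
red top [(array([194.6416, 271.4573]), np.int32(293), array([0.4016, 0.2645, 0.124 ]))]
yellow scene [(array([243.0141, 214.7067]), np.int32(283), array([ 0.4429, -0.0923,  0.104 ]))]
yellow top [(array([377.2487, 247.8964]), np.int32(193), array([ 0.4445, -0.0934,  0.104 ]))]
green scene [(array([116.823 , 239.6195]), np.int32(226), array([ 0.434 , -0.3185,  0.084 ]))]
green top [(array([485.2338, 251.3442]), np.int32(154), array([ 0.4364, -0.3195,  0.084 ]))]
grey scene [(array([333.731 , 219.7931]), np.int32(145), array([0.4586, 0.0717, 0.064 ]))]
grey top [(array([295.0119, 243.3333]), np.int32(84), array([0.4607, 0.0729, 0.064 ]))]
orange scene [166.3899 355.5419] 454 [ 0.6441 -0.257   0.02  ]
orange top [442.177  163.5455] 209 [ 0.6434 -0.2597  0.02  ]
blue scene [380.5647 295.8512] 363 [0.6117 0.1216 0.02  ]
blue top [274.0493 178.5874] 223 [0.6123 0.1202 0.02  ]
pad scene [209.0997 346.1433] 712 [ 0.6375 -0.1874  0.01  ]
pad scene [255.1557 333.2937] 681 [ 0.6307 -0.1077  0.01  ]
pad scene [299.7245 320.8715] 646 [ 0.624  -0.0281  0.01  ]
pad scene [342.9207 308.7492] 618 [0.617  0.0515 0.01  ]
```

View pics/c1.png

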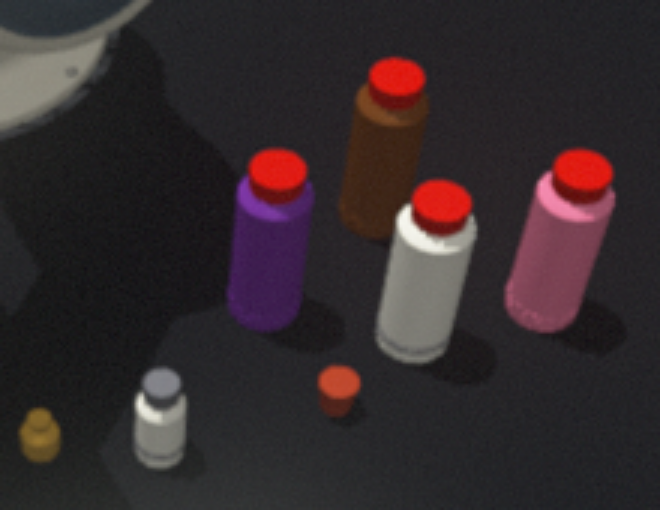

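The crop confirms it: the white-bodied bottle is bottle_red, with brown, purple and pink look-alikes beside it. The two views agree within 3 mm and the pad spacing comes out at 80 mm. I'll place shortest first, with the jaws across the row.

```bash
cat >> h.py <<'E'
X=np.array([.9965,.0837,0]);Y=np.array([0,0,-1.])
def ori(s): return np.column_stack([s*X,Y,np.cross(s*X,Y)])
def best(p):
    c=[(abs(q[5]),s) for s in(1,-1) for q in [ctrl.ik(p,ori(s))] if q is not None]
    return ori(min(c)[1])
B=dict(grey=(.4597,.0723,.030,.032),green=(.4352,-.3190,.045,.038),yellow=(.4437,-.0929,.062,.044),red=(.3999,.2652,.088,.050))
P=dict(grey=(.6170,.0515),green=(.6240,-.0281),yellow=(.6307,-.1077),red=(.6375,-.1874))
Z=.25
def job(k):
    x,y,g,d=B[k];O=best([x,y,Z]);ctrl.goto([x,y,Z],O);ctrl.command_gripper(1.0)
    ctrl.move_l([x,y,g+.03],vel=.2)
    hit=ctrl.move_l([x,y,g-.019],vel=.08,contact_N=6)
    if hit: print('contact on approach',ctrl.current_tool_pos());return False
    ctrl.command_gripper(0.0);w=ctrl.current_grip_width()*91
    print(k,'grip mm',w,'exp',d*1e3)
    if abs(w-d*1e3)>5: return False
    ctrl.move_l([x,y,g+.006],vel=.08);ctrl.move_l([x,y,Z],vel=.2)
    px,py=P[k];O=best([px,py,Z]);ctrl.goto([px,py,Z],O)
    w=ctrl.current_grip_width()*91;print('carried',w)
    zt=g-.019+.010
    ctrl.move_l([px,py,zt+.012],vel=.15);ctrl.sleep(.3)
    hit=ctrl.move_l([px,py,zt-.004],vel=.012,contact_N=3)
    print('down',hit,'z err mm',(ctrl.current_tool_pos()[2]-zt)*1e3, ctrl.current_contact_force())
    ctrl.command_gripper((d+.022)/.091);ctrl.sleep(.2)
    ctrl.move_l([px,py,zt+.05],vel=.08);ctrl.move_l([px,py,Z],vel=.25)
    print('t',ctrl.current_t(),'q6',ctrl.current_q()[5]);return True
E
python3 - <<'E'
from h import *
T=cv2.imread('pics/top0.png')
for c,a in blobs(T,'pad',(260,140,460,205),50): print(c,a,ray('top',c,.010))
job('grey')
for n in('scene','top'): cv2.imwrite(f'pics/{n}1.png',ctrl.read_camera(n))
a=cv2.imread('pics/scene1.png')[180:400,100:450];cv2.imwrite('pics/c2.png',cv2.resize(a,None,fx=2,fy=2))
E
```

```text
[305.3893 177.2013] 447 [0.6175 0.0503 0.01  ]
[340.4545 174.0295] 440 [ 0.6241 -0.0292  0.01  ]
[375.3265 170.9498] 438 [ 0.6305 -0.1088  0.01  ]
[410.     167.7245] 432 [ 0.6373 -0.1884  0.01  ]
grey grip mm 30.91472723519596 exp 32.0
carried 31.87787613521897
down True z err mm -0.04488784523853928 [-1.7561 -0.0071  7.6036]
t 13.225 q6 -5.553936312558562
```

View pics/c2.png

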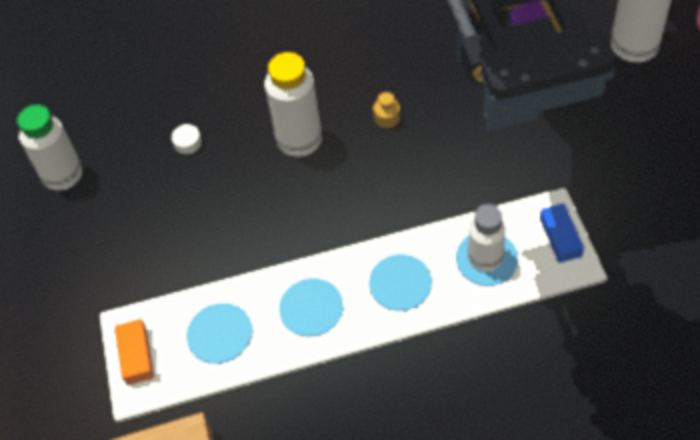

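Grey stands upright at crop (487,245), centred on the pad beside the blue block. I'll do the other three next, stopping if any check fails.

```bash
sed -i 's/^P=.*/P=dict(grey=(.6172,.0509),green=(.6240,-.0287),yellow=(.6306,-.1083),red=(.6374,-.1879))/' h.py
python3 - <<'E'
from h import *
for k in('green','yellow','red'):
    if not job(k): print('STOP',k);break
else:
    ctrl.goto([.35,-.40,.3],best([.35,-.40,.3]))
for n in('scene','top'): cv2.imwrite(f'pics/{n}2.png',ctrl.read_camera(n))
print(ctrl.current_t())
E
```

```text
green grip mm 36.912754018448005 exp 38.0
carried 37.18533914410991
down True z err mm -0.07959692808317403 [-0.7345  0.7904  7.1951]
t 26.225 q6 -12.908400625593947
yellow grip mm 43.54308339863881 exp 44.0
carried 43.13879947671919
down True z err mm -0.04677853141722005 [ 0.6244 -0.2382  4.8507]
t 37.35 q6 -19.89356776791357
red grip mm 49.40271577723806 exp 50.0
carried 49.21799879150495
down True z err mm -0.09718053807694638 [0.8581 0.356  5.7713]
t 49.7 q6 -26.372285251781403
51.15
```

View pics/scene2.png

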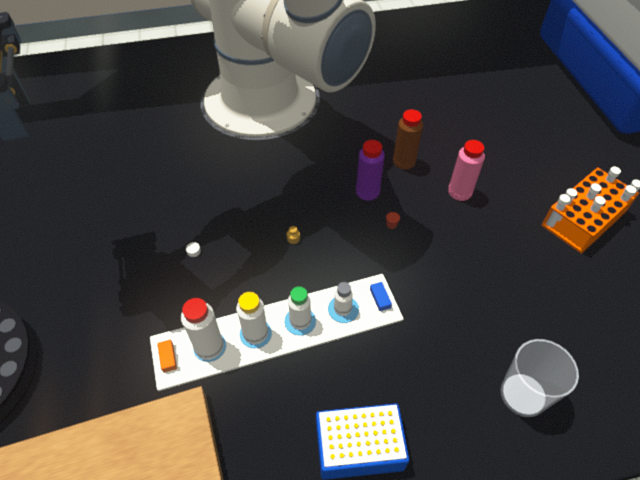

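View pics/top2.png

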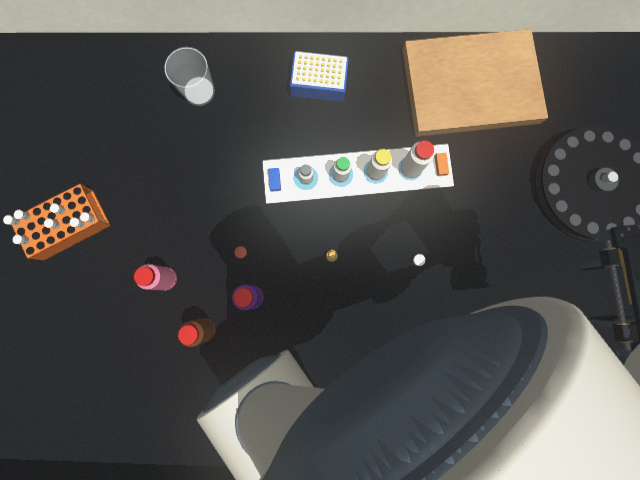

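All four stand in order from orange to blue: red at scene (203,330), yellow (253,318), green (300,310) and grey (344,300). I'll do one numeric check of the centring.

Run:
```python
from h import *
H=dict(red=.140,yellow=.120,green=.100,grey=.080)
bx={'red':((180,290,215,325),(408,135,438,165)),'yellow':((235,285,265,312),(368,145,396,168)),'green':((286,280,314,306),(332,153,354,172)),'grey':((333,280,355,297),(296,160,318,174))}
for k in bx:
    e=[]
    for n,b in zip(('scene','top'),bx[k]):
        c,a=blobs(cv2.imread(f'pics/{n}2.png'),k,b)[0]; e.append((ray(n,c,H[k]-.006)[:2]-P[k])*1e3)
    print(k,'offset from pad mm',*e)
```

```text
red offset from pad mm [-1.5797 -0.5435] [ 1.9336 -2.7642]
yellow offset from pad mm [-3.0247  0.7627] [ 0.5918 -0.9363]
green offset from pad mm [-4.2004  1.5777] [ 0.562 -0.031]
grey offset from pad mm [-2.9599  0.4973] [-0.3499  0.4875]
```

```bash
python3 -c "
from bench import ctrl
print(ctrl.current_t(),ctrl.current_contact_force());ctrl.sign_off()"
```

```text
51.15 [-0.77345913  0.60906535  0.20821064]
the job is handed in; nothing more can be done
```

All four bottles are on their pads in height order: red next to the orange block, then yellow, green, and grey beside the blue block. I handed the job in at 51 s, well inside the 120 s limit.

- **Setting down:** each bottle was lowered slowly until contact, within 0.1 mm of the expected height. I then opened the gripper and moved the arm clear.
- **Last pictures:** all four are upright and standing free. The brown, pink and purple look-alikes are where they started.
- **Centring:** averaged over the two cameras, each bottle is within about 2 mm of its pad centre. The cameras disagree with each other by 3 to 5 mm along x, with the scene camera reading lower. I saw 2 to 3 mm of the same difference before moving anything, so I take it as camera bias. The largest single reading was 4.5 mm (green, scene camera).

No checks failed.

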